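# Rack the taper-footed specimen pots

### The arm

A 6-joint arm with a two-finger parallel gripper is mounted at the origin on the work surface. World frame = base frame: x ahead of the robot, y to its left, z up, the work surface at z = 0. Lengths are in mm, angles in rad, forces in N, time in s.
With the tool pointing down it reaches from about 300 to 775 mm from the base axis. Payload 14.6 kg.
Tool frame: the origin (TCP) lies between the finger pads; the fingertips stand 25 mm ahead of it and the grasp point (between the pads) lies 6 mm ahead of it; z points along the fingers, y is the line along which they close (so a half turn about z gives the same grasp; the last joint's range is limited). The gripper opens to 94 mm and grips with 3 to 60 N. Pads are 16 mm wide; open, the fingers measure 119 mm over their backs; the gripper's body (75 mm by 177 mm) begins 78 mm behind the grasp point.
Start: joints at [1.104, 0.3, 1.521, -0, 1.321, -0.067], TCP at [214.075, 506.617, 230.446] pointing down, gripper open.
Joint ranges: [-3.03, 3.03], [-0.79, 2.21], [0.23, 2.52], [-1.04, 4.18], [0, 3.07], [-2.55, 2.55]. Speed limits (rad/s): [2.22, 2.22, 2.57, 3.14, 3.14, 3.14].

### API

Orientations are given as [roll, pitch, yaw] about the fixed x, y, z axes, in that order (R = Rz(yaw) Ry(pitch) Rx(roll)).
In Python, from cell import manip gives the robot as it stands. The module is installed in compiled form; this text tells all that it offers.
- The arm moves only by the tool step_arm, never from a script. Its argument "series" is one flat list of numbers, 5 for each row, row after row: the shift along the world's x, y, z in mm, then the turn about the world's z in rad, then the closure, from 0 (fully open) to 1 (shut). In form: [dx, dy, dz, spin, jaw, dx, dy, dz, spin, jaw, ...]. A call has 1 to 20 rows; each row shifts and turns the commanded pose from where the row before left it; what a row does not reach is not made up. A row lasts 1/8 s, in which the tool goes at most 62.5 mm and 10.7 degrees, less where a joint would pass 70% of its speed; a pose out of reach is approached as far as the arm can. A call is refused whole if a number of a shift passes 62.5 or a number of a turn 0.188, either way. A call with a gripper value outside its range is refused whole. The fingers move at their own pace and stop on an object; "squeeze" is the grip in N (left out, the last holds). Time passes only in rows, so rows that do not move let the fingers close. It gives the time, the measured TCP pose, the force, the opening and the grip force at its end, in the units of the state.
- manip.read_state(): the state, without advancing time (a new reading comes with each control period).
- manip.camera(name): name is "scene" or "top" or "wrist"; returns (picture, depth): 420x560x3 uint8, blue, green, red; 420x560 float32, mm along the optical axis (not along the pixel's ray), 0 where there is no reading.
- manip.camera_info(name): a dict with "fovy" (degrees; the focal length in pixels is half the picture's height over the tangent of half this angle, whatever the lens; pixels are square), "cx", "cy" (the principal point, pixels), "eye" and "orientation" of the camera in the world. Camera axes: x right, y down, z forward; pixel columns grow to the right and rows downward; lengths in mm; the calibration is good to about 2 mm. The wrist camera is an equidistant fisheye: a pixel r from the principal point sees the ray r / f radians off the axis. A picture is of the moment at which its call begins: read the wrist's pose just before it. camera_info takes no time and is no camera call; for the wrist camera it gives the pose at the moment of the call.
- manip.sign_off(): hands the job in; it is judged then, once.
The state is a dict: "clock": time; "joints": joint angles; "qd": joint speeds; "effort": joint torques, N m; "eef_pos": TCP position; "eef_rot": TCP orientation; "wrist_force": force on the tool from outside, world axes, zero at the start; "moment": the same for the moment, N m; "finger_gap": finger opening in mm; "finger_force": force on a finger pad.
Only numpy, scipy, OpenCV 4.12 (cv2) and the standard library are available. Lean on these libraries where they do the work, as an engineer would, in place of code of your own. Each camera call takes 0.05 s, during which the arm holds its last target. There are 200 camera calls.

### The job

Three capped specimen pots stand on the green mat: two have a tapered lower end, the third is square-ended. Rack the two tapered pots upright in the two bores of the grey rack, one in each, lowered (not dropped) fully home so that they stand alike; a square end would feel different, stopping on the ledge inside the bore. Leave the square-ended pot standing where it is.

Things in the scene. Friction and masses are not known exactly. Their poses are not given: they have to be found in the camera images.
- pot_a: Capped white pot with a blue cap, upright on the 2 mm green mat: round, 40 mm wide (cap too), 80 mm tall (cap: top 18 mm), about 60 g, easily knocked over. Tapered end: its lowest 24 mm narrow evenly from 40 mm to a flat foot 20 mm wide. Origin at the centre of the foot, z up through the cap. Fully home in a bore it stands on the bore's floor, its foot 30 mm below the rack's top face, its cap clear above.
- pot_b: The second pot of the same kind as pot_a: same white body, blue cap, sizes, mass, tapered lower end and origin, also standing upright on the mat.
- pot_square: The odd one, to be left alone: same white body and blue cap, 40 mm wide, 80 mm tall, but straight down to a square-edged foot 40 mm wide. Upright on the mat, origin at the centre of its foot. In a bore it would stop on the ledge, 12 mm proud. The three pots stand in any order in a rough row along y, at least 95 mm apart between centres.
- rack: Fixed grey block 100 (x) by 210 (y) by 42 mm tall in a red tray with a 12 mm rim, turned up to 30 degrees. Origin: centre of its underside, on the table. Two empty vertical bores at x = 0, y = -50 and +50 mm: from the top face (42 mm up) 50 mm wide for 18 mm to a ledge (24 mm up), then 31 mm wide for 12 mm to a flat floor (12 mm up).
There are look-alikes about, which are no part of the job. Leave any brown, purple or red look-alike of the pot_a alone.

How it is judged (in metres and radians):
At the end, for the whole second after the job is handed in: Each tapered pot is at rest in a bore of its own, foot within 12 mm of the bore's centre along the rack's x and y and 5 to 18 mm above the table (home is 12), upright within 10 degrees. The square-ended pot is upright within 10 degrees and within 20 mm of its start (z of pot_a in the frame of rack between 0.005 and 0.018 m and x of pot_a in the frame of rack between -0.012 and 0.012 m and (y of pot_a in the frame of rack between -0.062 and -0.038 m or y of pot_a in the frame of rack between 0.038 and 0.062 m) and angle between each of pot_a, pot_b, pot_square's own z axis and vertical below 0.18 rad and linear speed of each of pot_a, pot_b below 0.03 m/s and z of pot_b in the frame of rack between 0.005 and 0.018 m and x of pot_b in the frame of rack between -0.012 and 0.012 m and (y of pot_b in the frame of rack between -0.062 and -0.038 m or y of pot_b in the frame of rack between 0.038 and 0.062 m) and distance of pot_square from where it was at the start of the episode below 0.02 m); the robot touches nothing.
It fails at once if a tapered pot is dropped (falls free at over 1 m/s, some 50 mm of fall) ((linear speed of pot_a above 1 m/s and contact force between the fingers and pot_a below 0.2 N) or (linear speed of pot_b above 1 m/s and contact force between the fingers and pot_b below 0.2 N)).
It fails at once if the square-ended pot is knocked over (angle between pot_square's own z axis and vertical above 0.6 rad).
It also fails if it takes over 51 s, if anything falls off the work surface, if the arm or the gripper's body presses on something with over 40 N, if the wrist force passes 120 N, or if a joint passes its speed limit or range.

## Working session

There is one attempt and no reset: what is moved stays moved. The work goes in short steps, Python scripts to look and compute and a tool call to move; the robot and the scene stay as the last step left them, time stands still between calls to the robot, and variables do not carry over. Pictures are saved under pics/ and viewed, at most 10 in all, crops included, and the job is handed in when it is done.

Besides the shell and the picture viewer there is one more tool, called after ">>>" as name(argument=value, ...) on one line, values as JSON. step_arm: Moves the arm, as the interface text tells. Its arguments: {"type":"object","properties":{"series":{"type":"array"},"squeeze":{"type":"number"}},"required":["series"]}

```bash
mkdir -p pics; python3 - <<'E'
from cell import manip
import cv2,numpy as np
for n in("scene","top"):
    p,d=manip.camera(n); cv2.imwrite(f"pics/{n}0.png",p); np.savez(f"{n}0.npz",p=p,d=d)
    print(n,manip.camera_info(n),(d>0).mean())
print(manip.read_state())
E
```

```text
scene {'fovy': 50.67328125392182, 'cx': 279.5694426293523, 'cy': 207.2865537312244, 'eye': array([1115.7598315 ,  170.45028658,  548.23396995]), 'orientation': array([-2.26980386, -0.01560467,  1.95162676])} 0.9958801020408163
top {'fovy': 47.12983018744907, 'cx': 275.9024170361178, 'cy': 217.97909852893147, 'eye': array([442.34389039, -25.34720996, 965.22386281]), 'orientation': array([-3.01205084, -0.00347123, -1.54224149])} 0.9957993197278912
{'clock': 0.1, 'joints': array([ 1.10442299e+00,  3.00422765e-01,  1.52151805e+00,  5.79410891e-06,
        1.32068354e+00, -6.66119316e-02]), 'qd': array([ 0.00058858, -0.00062529, -0.00215173, -0.00120775, -0.00255236,
       -0.0002696 ]), 'effort': array([ 6.29359620e-04, -5.32636464e+01, -3.53290057e+01,  7.09445472e-02,
        2.34476494e-02, -7.98123688e-05]), 'eef_pos': array([213.97403121, 506.44741929, 229.93948819]), 'eef_rot': array([-3.14056362e+00, -7.42725975e-05,  2.74182977e+00]), 'wrist_force': array([-0.50164175,  0.33350536, -0.10765667]), 'moment': array([ 0.01530218,  0.00099827, -0.01008133]), 'finger_force': 0.0, 'finger_gap': 94.03043715941922}
```

View pics/scene0.png

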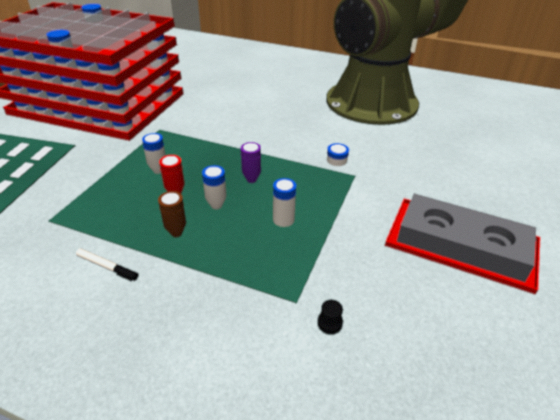

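View pics/top0.png

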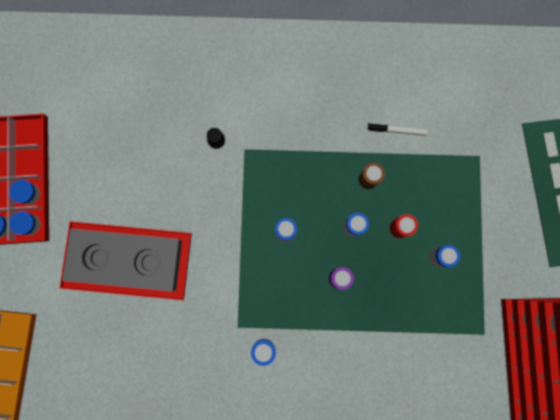

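The scene view shows blue-capped pots at about (153,150), (214,188) and (285,203), and a flat cap at (338,153). The top view has the pots' caps at (286,229), (358,224) and (448,256), and the rack's bores at about (97,257) and (148,262).

```bash
cat > h.py <<'E'
import numpy as np,cv2
from scipy.spatial.transform import Rotation as R
from cell import manip
def ray(n,uv,info=None):
    i=info or manip.camera_info(n); f=210/np.tan(np.radians(i['fovy']/2))
    uv=np.atleast_2d(uv).astype(float); x=(uv[:,0]-i['cx'])/f; y=(uv[:,1]-i['cy'])/f
    return i['eye'],np.c_[x,y,np.ones(len(x))]@R.from_euler('xyz',i['orientation']).as_matrix().T
def onplane(n,uv,z):
    e,d=ray(n,uv); return e+d*((z-e[2])/d[:,2])[:,None]
def pix(n,P):
    i=manip.camera_info(n); f=210/np.tan(np.radians(i['fovy']/2))
    c=(np.atleast_2d(P)-i['eye'])@R.from_euler('xyz',i['orientation']).as_matrix()
    return np.c_[i['cx']+f*c[:,0]/c[:,2],i['cy']+f*c[:,1]/c[:,2]]
def cloud(n,d):
    v,u=np.mgrid[:420,:560]; e,r=ray(n,np.c_[u.ravel(),v.ravel()]); return (e+r*d.reshape(-1,1)).reshape(420,560,3)
E
python3 - <<'E'
from h import *
T=np.load('top0.npz');S=np.load('scene0.npz')
p=T['p'];C=cloud('top',T['d'])
hsv=cv2.cvtColor(p,cv2.COLOR_BGR2HSV)
m=cv2.inRange(hsv,(105,120,80),(122,255,255))
m[:,:230]=0
n,l,st,ce=cv2.connectedComponentsWithStats(m)
for k in range(1,n):
    if st[k,4]<30: continue
    cs=np.argwhere(l==k)[:,::-1].astype(np.float32); h=cv2.convexHull(cs)
    (c,ax,_)=cv2.fitEllipse(h); 
    zz=C[int(c[1])-3:int(c[1])+4,int(c[0])-3:int(c[0])+4].reshape(-1,3)
    P=onplane('top',[c],82)[0]
    print(np.round(c,1),np.round(ax,1),P.round(1),'depthpt',np.median(zz,0).round(1),'scene pix',pix('scene',[P,P*[1,1,0]]).round().tolist())
# red tray & rack
m=cv2.inRange(hsv,(0,150,80),(6,255,255))|cv2.inRange(hsv,(174,150,80),(180,255,255)); m[:200]=0;m[310:]=0;m[:,:50]=0;m[:,215:]=0
b=cv2.minAreaRect(np.argwhere(m)[:,::-1].astype(np.float32)); print('tray',cv2.boxPoints(b).round(1).tolist(),onplane('top',cv2.boxPoints(b),6).round(1).tolist())
# rack top by depth height
z=C[...,2]; reg=np.zeros_like(m);reg[215:305,55:195]=255
t=((abs(z-42)<5)&(reg>0)).astype(np.uint8)
hh=cv2.convexHull(np.argwhere(t)[:,::-1].astype(np.float32)); b=cv2.minAreaRect(hh); bp=onplane('top',cv2.boxPoints(b),42)
print('zmed',np.median(z[t>0]),'top rect',bp.round(1).tolist(),bp.mean(0).round(1),np.linalg.norm(np.diff(bp,axis=0),axis=1))
low=((z<34)&(reg>0)).astype(np.uint8)
n,l,st,ce=cv2.connectedComponentsWithStats(low)
for k in range(1,n):
    if st[k,4]>60: print('hole',st[k],ce[k],onplane('top',[ce[k]],42)[0].round(1),np.median(z[l==k]))
cr=cv2.resize(S['p'][120:240,130:310],None,fx=4.4,fy=4.4,interpolation=cv2.INTER_CUBIC);cv2.imwrite('pics/crop1.png',cr)
cr=cv2.resize(p[205:310,50:200],None,fx=5,fy=5,interpolation=cv2.INTER_CUBIC);cv2.imwrite('pics/crop2.png',cr)
E
```

```text
[357.  223.6] [21.8 22.7] [ 551.3 -175.3   82. ] depthpt [ 552.5 -174.9   82.6] scene pix [[214.0, 172.0], [217.0, 206.0]]
[285.5 228.9] [21.7 22.5] [537.6 -43.4  82. ] depthpt [539.3 -42.4  83. ] scene pix [[285.0, 185.0], [284.0, 220.0]]
[448.  255.5] [22.  22.9] [ 497.3 -342.5   82. ] depthpt [ 498.  -340.1   82.5] scene pix [[152.0, 138.0], [159.0, 172.0]]
[262.9 352.2] [24.2 25.7] [315.3  -8.9  82. ] depthpt [308.2  -6.1  31.4] scene pix [[339.0, 129.0], [335.0, 162.0]]
tray [[59.599998474121094, 287.6000061035156], [66.0999984741211, 220.8000030517578], [190.5, 232.8000030517578], [184.0, 299.70001220703125]] [[416.7, 396.6, 6.0], [549.5, 395.1, 6.0], [532.5, 144.8, 6.0], [400.3, 150.7, 6.0]]
zmed 42.2319864687189 top rect [[432.5, 378.2, 42.0], [532.8, 377.1, 42.0], [518.2, 161.5, 42.0], [418.3, 165.6, 42.0]] [475.5 270.6  42. ] [100.32178984 216.08139743  99.99023615]
hole [  55  215  140   90 6754] [128.03745928 259.85934261] [473.8 254.9  42. ] 1.5437733531111348
hole [ 83 244  25  26 489] [ 94.92229039 256.46421268] [478.5 318.5  42. ] 22.80698785448476
hole [134 249  26  26 503] [146.67395626 261.40159046] [471.9 219.2  42. ] 22.979912578568587
```

View pics/crop1.png

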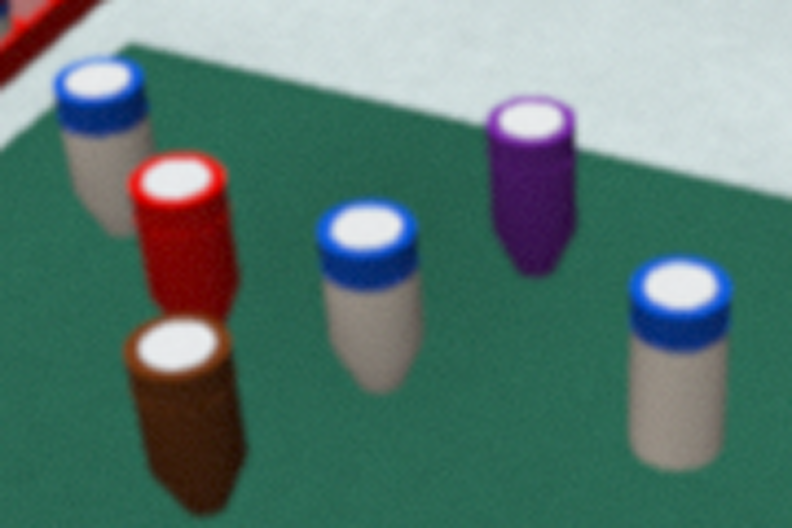

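View pics/crop2.png

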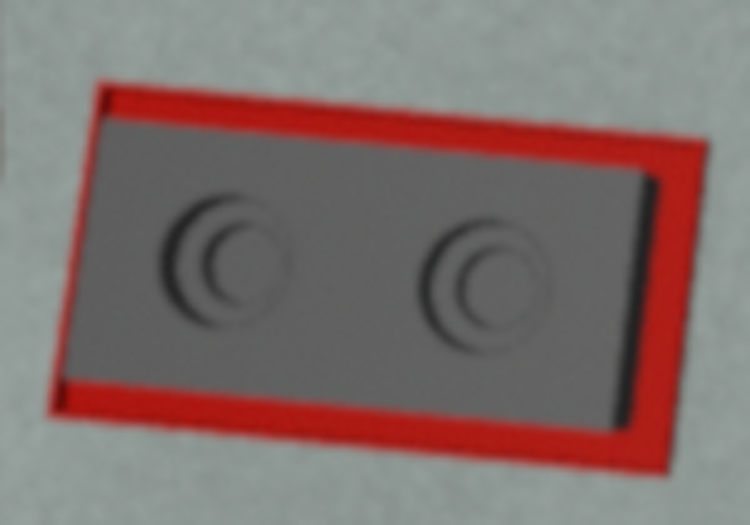

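The crops show that the pot at scene (285,203) has a straight, square end. The pots at (214,188) and (153,150) are tapered, and red partly hides the second. The bores are clear, at top-view (94.8,256.7) and (146.7,261.5). In world coordinates, the tapered pots are at (551.3,-175.3) and (497.3,-342.5), and the bores at about (478.5,318.5) and (472,219). The bores come out 99.5 mm apart, against 100 given.

Now to the first pot.

>>> step_arm(series=[26,-52.5,-3,-0.114,0.3,26,-52.5,-3,-0.114,0.3,26,-52.5,-3,-0.114,0.3,26,-52.5,-3,-0.114,0.3,26,-52.5,-3,-0.114,0.3,26,-52.5,-3,-0.114,0.3,26,-52.5,-3,-0.114,0.3,26,-52.5,-3,-0.114,0.3,26,-52.5,-3,-0.114,0.3,26,-52.5,-3,-0.114,0.3,26,-52.5,-3,-0.114,0.3,26,-52.5,-3,-0.114,0.3,26,-52.5,-3,-0.114,0.3,0,0,0,0,0.3,0,0,0,0,0.3,0,0,0,0,0.3], squeeze=10)

```text
clock: 2.1
eef_pos: [551.9, -174.8, 191.7]
eef_rot: [3.141, -0.0, 1.262]
wrist_force: [-0.1, 0.4, 1.3]
finger_gap: 66.1
finger_force: 0.0
```

```bash
cat >> h.py <<'E'
def wray(i,uv):
    f=210/np.tan(np.radians(i['fovy']/2)); uv=np.atleast_2d(uv).astype(float)-[i['cx'],i['cy']]
    r=np.hypot(*uv.T); th=r/f; s=np.where(r>0,np.sin(th)/np.maximum(r,1e-9),0)
    return np.c_[uv*s[:,None],np.cos(th)]@R.from_euler('xyz',i['orientation']).as_matrix().T
def caps_wrist(p,i,z):
    hsv=cv2.cvtColor(p,cv2.COLOR_BGR2HSV); m=cv2.inRange(hsv,(105,120,60),(122,255,255))
    n,l,st,ce=cv2.connectedComponentsWithStats(m); out=[]
    for k in range(1,n):
        if st[k,4]<150: continue
        d=wray(i,np.argwhere(l==k)[:,::-1]); P=i['eye']+d*((z-i['eye'][2])/d[:,2])[:,None]
        c,r=cv2.minEnclosingCircle(P[:,:2].astype(np.float32)); out.append((np.round(c,1).tolist(),round(r,1),int(st[k,4]),ce[k].round().tolist()))
    return out
E
python3 - <<'E'
from h import *
i=manip.camera_info('wrist'); p,d=manip.camera('wrist'); cv2.imwrite('pics/w1.png',p)
print({k:np.round(v,2).tolist() for k,v in i.items()})
for o in caps_wrist(p,i,82): print(o)
E
```

```text
{'fovy': 65.71, 'cx': 277.9, 'cy': 204.02, 'eye': [576.2, -100.27, 345.57], 'orientation': [2.87, -0.0, -0.31]}
([539.9, -46.1], 21.3, 975, [217.0, 67.0])
([355.6, -25.8], 22.4, 468, [41.0, 126.0])
([552.9, -175.8], 21.7, 917, [279.0, 206.0])
([499.7, -340.2], 23.8, 440, [278.0, 361.0])
```

View pics/w1.png

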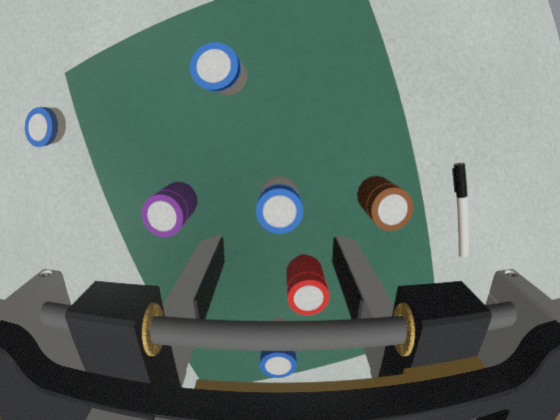

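The wrist view puts the pot's cap at (279,206), centred between the fingers (222 and 334). That is within 1.5 mm of the top-view position, so I'll descend and grip.

>>> step_arm(series=[0,-0.5,-15.5,0,0.3,0,0,-15.5,0,0.3,0,0,-15.5,0,0.3,0,0,-15.5,0,0.3,0,0,-15.5,0,0.3,0,0,-15.5,0,0.3,0,0,-15.5,0,0.3,0,0,-15.5,0,0.3,0,0,0,0,0.4,0,0,0,0,0.48,0,0,0,0,0.53,0,0,0,0,0.6,0,0,0,0,0.7,0,0,0,0,0.7,0,0,0,0,0.7], squeeze=8)

```text
clock: 4.03
eef_pos: [552.3, -176.5, 67.9]
eef_rot: [3.141, 0.0, 1.26]
wrist_force: [0.8, 0.2, 5.5]
finger_gap: 39.6
finger_force: 8.0
```

>>> step_arm(series=[0,0,10,0,0.7,0,0,18,0,0.7,0,0,18,0,0.7,0,0,18,0,0.7,0,0,18,0,0.7,0,0,18,0,0.7,0,0,18,0,0.7,-6.7,45,14,0,0.7,-6.7,45,0,0,0.7,-6.7,45,0,0,0.7,-6.7,45,0,0,0.7,-6.7,45,0,0,0.7,-6.7,45,0,0,0.7,-6.7,45,0,0,0.7,-6.7,45,0,0,0.7,-6.7,45,0,0,0.7,-6.7,45,0,0,0.7,-6.7,45,0,0,0.7,0,0,0,0,0.7,0,0,0,0,0.7])

```text
clock: 6.52
eef_pos: [478.4, 318.2, 199.7]
eef_rot: [-3.142, 0.0, 1.26]
wrist_force: [-0.3, -0.2, -0.8]
finger_gap: 39.7
finger_force: 8.0
```

```bash
python3 - <<'E'
from h import *
s=manip.read_state()['eef_pos'];i=manip.camera_info('wrist'); p,d=manip.camera('wrist'); cv2.imwrite('pics/w2.png',p)
print(s.round(1))
for o in caps_wrist(p,i,s[2]+14.1): print('wrist',o)
# rack in wrist by depth
v,u=np.mgrid[:420,:560]; r=wray(i,np.c_[u.ravel(),v.ravel()]); ax=R.from_euler('xyz',i['orientation']).as_matrix()[:,2]
P=(i['eye']+r*(d.ravel()/(r@ax))[:,None]).reshape(420,560,3); np.save('w2.npy',P)
near=(abs(P[...,2]-42)<3)&(d>0)&(P[...,1]>130)&(P[...,1]<400)&(abs(P[...,0]-475)<90)
print('rack top px',near.sum(),np.median(P[near],0).round(1))
low=((P[...,2]<36)&(P[...,2]>5)&(d>0)&near.any()).astype(np.uint8)
n,l,st,ce=cv2.connectedComponentsWithStats(low)
for k in range(1,n):
    if 100<st[k,4]<8000:
        q=P[l==k]; print('low',st[k].tolist(),q.mean(0).round(1),q.min(0).round(1),q.max(0).round(1))
p2,d2=manip.camera('scene'); cv2.imwrite('pics/s2.png',p2[150:300,360:560]); cv2.imwrite('pics/s2.png',cv2.resize(p2[60:300,330:560],None,fx=2.4,fy=2.4))
cv2.imwrite('pics/ws2.png',np.hstack([cv2.resize(p,(470,352)),cv2.resize(p2[60:300,330:560],(330,352))]))
print('bore pix scene',pix('scene',[[478.5,318.5,42],[472,219,42]]).round(1).tolist())
E
```

```text
[478.4 318.2 199.7]
wrist ([432.3, 478.7], 11.6, 649, [84.0, 10.0])
wrist ([546.7, 428.5], 10.3, 1233, [349.0, 14.0])
wrist ([519.5, 425.7], 10.3, 1631, [291.0, 32.0])
wrist ([376.0, 459.7], 11.0, 704, [16.0, 88.0])
wrist ([479.4, 320.6], 23.0, 2775, [278.0, 270.0])
rack top px 7741 [488.1 334.1  41.6]
low [235, 0, 244, 83, 4102] [567.8 466.4  24.6] [498.5 426.4   5. ] [766.9 525.1  36. ]
low [324, 0, 64, 38, 1459] [606.  468.3  29.3] [579.8 449.6   5.1] [645.2 490.1  36. ]
low [416, 0, 20, 20, 230] [697.6 466.1  17.9] [695.1 455.4   5. ] [714.7 480.1  30.6]
low [201, 108, 158, 180, 1371] [488.8 327.8  11. ] [409.3 169.    5. ] [549.9 394.3  13.6]
low [253, 170, 49, 44, 1730] [477.  315.5  19.9] [452.7 293.    9.5] [502.5 340.2  36. ]
low [478, 266, 21, 26, 293] [717.6 111.   15.5] [707.4  88.6   5.1] [740.7 121.6  31.8]
bore pix scene [[499.1, 235.3], [438.3, 217.6]]
```

View pics/ws2.png

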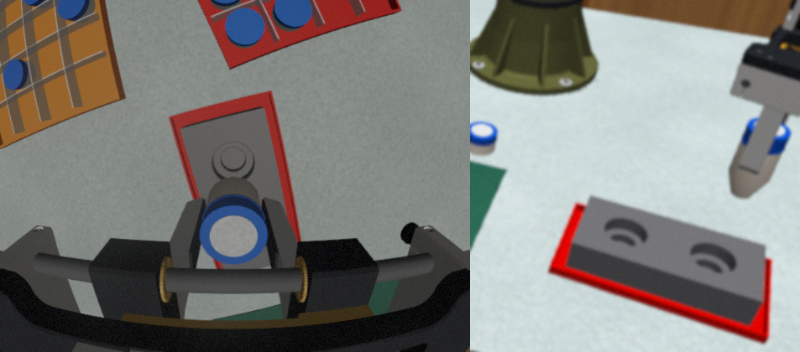

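The wrist view shows the far bore at full-frame (277,192) and the held pot's cap at (278,270). The scene view shows the pot hanging upright over the far bore, with the rims where predicted. The bore from the wrist is about (477.6,317.5), so the errors are about 1 mm. Lowering now.

>>> step_arm(series=[-0.3,-0.2,-15,0,0.7,0,0,-15,0,0.7,0,0,-15,0,0.7,0,0,-15,0,0.7,0,0,-15,0,0.7,0,0,-15,0,0.7,0,0,-15,0,0.7,0,0,0,0,0.7,0,0,0,0,0.7], squeeze=5)

```text
clock: 7.75
eef_pos: [478.3, 318.6, 94.9]
eef_rot: [3.141, -0.001, 1.26]
wrist_force: [-0.3, -0.1, -0.1]
finger_gap: 40.1
finger_force: 5.0
```

>>> step_arm(series=[0,0,-4,0,0.7,0,0,-4,0,0.7,0,0,-2,0,0.7,0,0,0,0,0.7,0,0,0,0,0.7], squeeze=5)

```text
clock: 8.38
eef_pos: [478.1, 318.5, 84.5]
eef_rot: [3.142, -0.0, 1.26]
wrist_force: [0.2, 0.1, -0.6]
finger_gap: 40.2
finger_force: 5.0
```

>>> step_arm(series=[0,0,-1.5,0,0.7,0,0,-1.5,0,0.7,0,0,-1,0,0.7,0,0,0,0,0.7,0,0,0,0,0.7])

```text
clock: 9.0
eef_pos: [478.1, 318.4, 80.5]
eef_rot: [3.142, -0.0, 1.26]
wrist_force: [0.4, -0.0, -0.1]
finger_gap: 40.3
finger_force: 5.0
```

>>> step_arm(series=[0,0,-1,0,0.7,0,0,-1,0,0.7,0,0,0,0,0.7,0,0,0,0,0.7])

```text
clock: 9.5
eef_pos: [478.1, 318.4, 78.5]
eef_rot: [3.142, -0.0, 1.26]
wrist_force: [0.3, -0.4, -1.4]
finger_gap: 39.8
finger_force: 5.0
```

>>> step_arm(series=[0,0,-0.5,0,0.7,0,0,-0.5,0,0.7,0,0,0,0,0.7,0,0,0,0,0.7])

```text
clock: 10.0
eef_pos: [478.2, 318.6, 77.8]
eef_rot: [3.141, -0.001, 1.26]
wrist_force: [-0.2, 0.7, 5.4]
finger_gap: 40.2
finger_force: 5.0
```

Firm floor contact at the expected home height. Releasing and retracting.

>>> step_arm(series=[0,0,0,0,0.55,0,0,0,0,0.5,0,0,0,0,0.4,0,0,0,0,0.25,0,0,0,0,0.2,0,0,0,0,0.2,0,0,10,0,0.2,0,0,20,0,0.2,0,0,30,0,0.2,0,0,30,0,0.2,0,0,30,0,0.2,0,0,0,0,0.2])

```text
clock: 11.5
eef_pos: [478.8, 318.9, 200.3]
eef_rot: [3.138, -0.003, 1.26]
wrist_force: [-0.1, 0.1, -1.3]
finger_gap: 75.5
finger_force: 0.0
```

>>> step_arm(series=[1.5,-51,0,0,0.3,1.5,-51,0,0,0.3,1.5,-51,0,0,0.3,1.5,-51,0,0,0.3,1.5,-51,0,0,0.3,1.5,-51,0,0,0.3,1.5,-51,0,0,0.3,1.5,-51,0,0,0.3,1.5,-51,0,0,0.3,1.5,-51,0,0,0.3,1.5,-51,0,0,0.3,1.5,-51,0,0,0.3,1.5,-49.5,0,0,0.3,0,0,0,0,0.3,0,0,0,0,0.3,0,0,0,0,0.3], squeeze=8)

```text
clock: 13.5
eef_pos: [497.8, -341.9, 197.4]
eef_rot: [-3.141, -0.0, 1.261]
wrist_force: [-0.0, -0.7, -0.6]
finger_gap: 65.6
finger_force: 0.0
```

```bash
python3 - <<'E'
from h import *
print(manip.read_state()['eef_pos'].round(1))
i=manip.camera_info('wrist'); p,d=manip.camera('wrist'); print(i['eye'].round())
for o in caps_wrist(p,i,82): print('wrist',o)
t,dt=manip.camera('top');C=cloud('top',dt)
m=cv2.inRange(cv2.cvtColor(t,cv2.COLOR_BGR2HSV),(105,120,60),(122,255,255)); m[:,:60]=0
n,l,st,ce=cv2.connectedComponentsWithStats(m)
for k in range(1,n):
    if st[k,4]>50: print('top',st[k].tolist(),onplane('top',[ce[k]],92)[0].round(1),C[int(ce[k][1]),int(ce[k][0])].round(1))
cv2.imwrite('pics/wt3.png',np.hstack([cv2.resize(p,(470,352)),cv2.resize(t[205:310,50:200],(330,231)) if 0 else cv2.copyMakeBorder(cv2.resize(t[205:310,50:200],(330,231)),0,121,0,0,0)]))
E
```

```text
[ 497.8 -341.9  197.4]
[ 522. -267.  351.]
wrist ([498.5, -342.8], 21.5, 883, [278.0, 204.0])
top [275, 218, 22, 23, 189] [535.7 -42.8  92. ] [537.3 -42.5  82.9]
top [74, 245, 25, 23, 247] [477.5 313.8  92. ] [478.7 313.8  93.5]
top [435, 245, 25, 22, 228] [ 496.  -335.4   92. ] [ 498.  -338.5   83.1]
top [251, 340, 25, 26, 245] [317.3  -9.1  92. ] [309.4  -6.   26. ]
```

View pics/wt3.png

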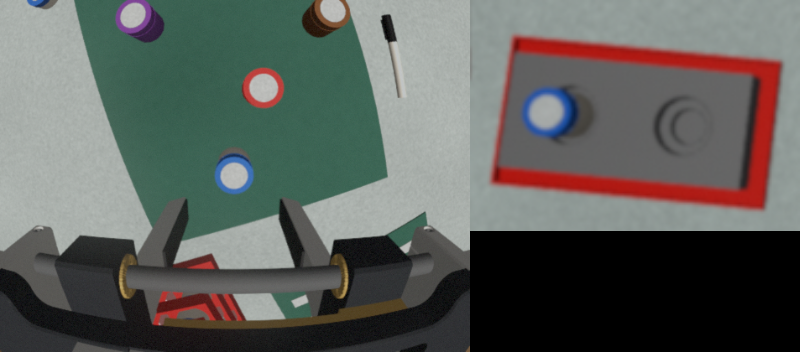

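The wrist view shows the second pot centred between the fingers at full-frame (278,204). In the top crop the first pot stands in the left bore. Its cap top reads 92.5 mm after correcting by the other caps, so it is home. Picking the second pot.

>>> step_arm(series=[0.5,0,-16,0,0.3,0,0,-16,0,0.3,0,0,-16,0,0.3,0,0,-16,0,0.3,0,0,-16,0,0.3,0,0,-16,0,0.3,0,0,-16,0,0.3,0,0,-18,0,0.3,0,0,0,0,0.4,0,0,0,0,0.48,0,0,0,0,0.53,0,0,0,0,0.6,0,0,0,0,0.7,0,0,0,0,0.7,0,0,0,0,0.7], squeeze=8)

```text
clock: 15.48
eef_pos: [498.3, -343.2, 67.9]
eef_rot: [3.141, 0.0, 1.26]
wrist_force: [-1.2, 0.3, 5.4]
finger_gap: 39.7
finger_force: 8.0
```

>>> step_arm(series=[0,0,10,0,0.7,0,0,20,0,0.7,0,0,24,0,0.7,0,0,26,0,0.7,0,0,26,0,0.7,0,0,26,0,0.7,-2.2,46.8,0,0,0.7,-2.2,46.8,0,0,0.7,-2.2,46.8,0,0,0.7,-2.2,46.8,0,0,0.7,-2.2,46.8,0,0,0.7,-2.2,46.8,0,0,0.7,-2.2,46.8,0,0,0.7,-2.2,46.8,0,0,0.7,-2.2,46.8,0,0,0.7,-2.2,46.8,0,0,0.7,-2.2,46.8,0,0,0.7,-2.2,46.8,0,0,0.7,0,0,0,0,0.7,0,0,0,0,0.7])

```text
clock: 17.98
eef_pos: [471.6, 218.1, 199.5]
eef_rot: [-3.141, 0.0, 1.26]
wrist_force: [-0.3, 0.4, -0.1]
finger_gap: 40.1
finger_force: 8.0
```

>>> step_arm(series=[0,0,-15,0,0.7,0,0,-15,0,0.7,0,0,-15,0,0.7,0,0,-15,0,0.7,0,0,-15,0,0.7,0,0,-15,0,0.7,0,0,-15,0,0.7,0,0,0,0,0.7,0,0,0,0,0.7], squeeze=5)

```text
clock: 19.1
eef_pos: [471.9, 218.6, 94.8]
eef_rot: [3.141, -0.0, 1.26]
wrist_force: [0.1, 0.4, -0.4]
finger_gap: 39.8
finger_force: 5.0
```

>>> step_arm(series=[0,0,-3,0,0.7,0,0,-3,0,0.7,0,0,-2,0,0.7,0,0,-2,0,0.7,0,0,0,0,0.7,0,0,0,0,0.7])

```text
clock: 19.85
eef_pos: [471.7, 218.5, 84.5]
eef_rot: [3.141, -0.0, 1.26]
wrist_force: [0.3, -0.6, -1.2]
finger_gap: 40.0
finger_force: 5.0
```

>>> step_arm(series=[0,0,-1.5,0,0.7,0,0,-1.5,0,0.7,0,0,-1,0,0.7,0,0,0,0,0.7,0,0,0,0,0.7])

```text
clock: 20.48
eef_pos: [471.7, 218.5, 80.5]
eef_rot: [3.142, 0.0, 1.26]
wrist_force: [-0.1, 0.8, -0.3]
finger_gap: 40.0
finger_force: 5.0
```

>>> step_arm(series=[0,0,-1,0,0.7,0,0,-1,0,0.7,0,0,-0.5,0,0.7,0,0,-0.5,0,0.7,0,0,0,0,0.7,0,0,0,0,0.7])

```text
clock: 21.22
eef_pos: [471.8, 218.7, 77.8]
eef_rot: [3.141, -0.001, 1.26]
wrist_force: [-1.8, 2.9, 5.8]
finger_gap: 40.0
finger_force: 5.0
```

>>> step_arm(series=[0,0,0,0,0.55,0,0,0,0,0.5,0,0,0,0,0.4,0,0,0,0,0.25,0,0,0,0,0.2,0,0,0,0,0.2,0,0,10,0,0.2,0,0,20,0,0.2,0,0,30,0,0.2,0,0,30,0,0.2,0,0,30,0,0.2,0,-50,10,0,0.2,0,-50,0,0,0.2,0,-50,0,0,0.2,0,-50,0,0,0.2,0,0,0,0,0.2,0,0,0,0,0.2,0,0,0,0,0.2])

```text
clock: 23.48
eef_pos: [471.7, 19.5, 207.6]
eef_rot: [3.141, -0.0, 1.261]
wrist_force: [0.1, 0.6, -0.2]
finger_gap: 75.3
finger_force: 0.0
```

```bash
python3 - <<'E'
from h import *
s=manip.read_state();print(s['eef_pos'].round(1),s['clock'])
i=manip.camera_info('wrist'); p,d=manip.camera('wrist')
for o in caps_wrist(p,i,92): print('wrist',o)
t,dt=manip.camera('top');C=cloud('top',dt);q,_=manip.camera('scene')
m=((abs(C[...,2]-93)<3)&(C[...,1]>180)&(C[...,1]<350)&(abs(C[...,0]-475)<60)).astype(np.uint8)
n,l,st,ce=cv2.connectedComponentsWithStats(m)
for k in range(1,n):
    if st[k,4]>50: P=C[l==k]; g=np.linalg.lstsq(np.c_[P[:,:2]-P[:,:2].mean(0),np.ones(len(P))],P[:,2],rcond=None)[0]; print('cap',onplane('top',[ce[k]],92)[0].round(1),'z',np.median(P[:,2]).round(1),'slope',g[:2].round(3))
cv2.imwrite('pics/f4.png',np.hstack([cv2.resize(q[110:310,180:560],(760,400))]))
E
```

```text
[471.7  19.5 207.6] 23.475
wrist ([470.9, 209.1], 20.0, 500, [209.0, 8.0])
wrist ([536.2, -36.4], 22.5, 522, [366.0, 232.0])
wrist ([345.5, 9.7], 20.9, 564, [156.0, 252.0])
cap [478.7 319.6  92. ] z 92.5 slope [-0.    -0.017]
cap [471.6 219.7  92. ] z 92.7 slope [0.005 0.006]
```

View pics/f4.png

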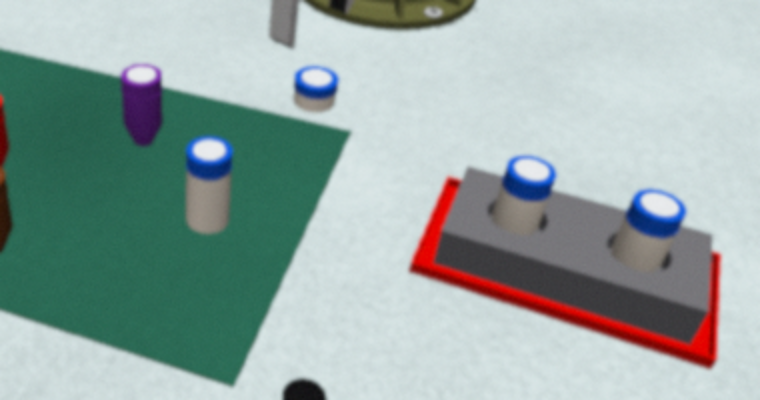

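The scene crop shows both tapered pots upright in the rack, with caps at crop (529,172) and (656,207). Both cap tops are level at 92.5 mm and centred over the bores within about 1 mm. The square-ended pot still stands at (208,185), and the arm is clear.

```bash
python3 -c "
from cell import manip
print(manip.sign_off())"
```

```text
the job is handed in; nothing more can be done
None
```

I racked both tapered pots upright and fully home, one in each bore, left the square-ended pot standing where it was, and handed the job in at about 24 s of the 51 s; no verdict came back.

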